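# Check the edges of a glass slicker in the light viewer

### The arm

A 6-joint arm with a two-finger parallel gripper is mounted at the origin on the work surface. World frame = base frame: x ahead of the robot, y to its left, z up, the work surface at z = 0. Lengths are in m, angles in degrees, forces in N, time in s.
With the tool pointing down it reaches from about 0.325 to 0.775 m from the base axis. Payload 5.5 kg.
Tool frame: the origin (TCP) lies at the centre of the arm's flange, where the gripper is bolted on; the fingertips stand 182 mm ahead of it and the grasp point (between the pads) lies 163 mm ahead of it; z points along the fingers, y is the direction in which the jaws open and shut (so a half turn about z gives the same grasp; the last joint's range is limited). The gripper opens to 88 mm and grips with 3 to 60 N. Pads are 20 mm wide; open, the fingers measure 115 mm over their backs; the gripper's body (75 mm by 178 mm) begins 61 mm behind the grasp point.
Start: joints at [71.981, 5.22, 70.514, -0, 104.267, -3.249], TCP at [0.153, 0.58, 0.405] pointing down, gripper open.
Joint ranges: [-164.24, 164.24], [-49.07, 125.15], [9.68, 141.18], [-86.29, 266.29], [3.28, 154.24], [-151.56, 151.56]. Speed limits (degrees/s): [147.25, 147.25, 172.46, 180, 180, 180].

### API

Orientations are given as [roll, pitch, yaw] about the fixed x, y, z axes, in that order (R = Rz(yaw) Ry(pitch) Rx(roll)).
In Python, from station import r gives the robot as it stands. The module is installed in compiled form; this text tells all that it offers. Calls block until the motion is done:
- r.reach(position, orientation): joint-space move of the TCP to a pose.
- r.servo_line(position, rotation=None, speed=0.15): straight line of the TCP; rotation=None keeps the orientation; speed is the mean speed in m/s.
- r.move_joints(angles): joint-space move.
- r.let_go() and r.grab(squeeze=None): open the fingers fully, or close them until they stop; squeeze is the grip in N (None keeps the last).
- r.wait(seconds).
- r.inverse_kinematics(position, orientation): joint angles nearest the present ones, or None.
- r.sense(): the state.
- r.snapshot(name): name is "scene" or "top" or "wrist"; returns a dict with "frame" (420x560x3 uint8, red, green, blue), "fx", "fy", "cx", "cy" (pixels), "R" (3x3) and "t" (3): a world point X has camera coordinates R X + t. Camera axes: x right, y down, z forward; pixel columns grow to the right and rows downward; lengths in m; the calibration is good to about 2 mm. A picture is of the moment at which its call begins. There is no depth.
A pose or a line that the arm cannot do raises r.IKError and nothing moves.
- r.hand_in(): hands the job in, once; it reports no verdict.
The state is a dict: "clock": time; "joints": joint angles; "joint_vel": joint speeds; "joint_torque": joint torques, N m; "tcp_pos": TCP position; "orientation": TCP orientation; "contact_force": force on the tool from outside, world axes, zero at the start; "torque": the same for the moment, N m; "opening": finger opening in m.
Only numpy, scipy, OpenCV 4.12 (cv2) and the standard library are available. Lean on these libraries where they do the work, as an engineer would, in place of code of your own. Each camera call takes 0.05 s, during which the arm holds its last target.

### The job

The polished edges of the glass slicker are to be checked for nicks: slide the dust cover of the light viewer fully open, then lift the glass out of its wooden block, touching it only on its frosted parts and never on the two polished edges, and lower it upright into the chamber without knocking it on the viewer. Finish while holding it there, still and touching nothing but your fingers, midway between lamp and lens and square to them, so that the light runs in through one polished edge and out through the other in the lower half of the glass, with your fingers clear of the light. Leave the wooden slicker, the glue pot and the knife where they are.

Things in the scene. Friction and masses are not known exactly. Their poses are not given: they have to be found in the camera images.
- viewer: Grey fixed bench viewer, 130 (x) x 350 mm, 120 mm high: lamp house (140 mm long) at its +y end, camera house (80 mm, display on top) at -y; between them an open-topped chamber, y -65 to +65 mm, 118 mm wide in x, clear windows up to 120 mm, floor 20 mm above the table. Rails along y at x = +-61 mm reach up to 130 mm. Origin: on the table under mid-chamber; y towards the lamp, z up.
- beam (a point): Mid-point of the light path, in the middle of the chamber, 75 mm above the table. The light, about 4 mm across, runs level along this frame's y axis from the round lamp window (face at y = +55 mm, 34 mm across) to the round lens (face at y = -55 mm, 38 mm across). Same axes as the viewer.
- cover (a joint): Sliding aluminium dust cover over the chamber, 108 x 132 x 4 mm, upper face 126 mm above the table. 0 m = shut; 0.130 m = fully open, at its stop on top of the lamp house. It opens along the viewer's +y, starts at most 30 mm from shut, drags with about 1.5 N and stays where it is left.
- cover_pull (a point): Centre of the cover's upright black pull, a plain bar 50 mm (along the viewer's x) x 14 mm (along the slide, y) x 34 mm high, in the middle of the cover, 143 mm above the table at this point; it moves with the cover. Same axes as the viewer.
- glass_mid (a point): Centre (half-way up) of the loose glass slicker: a thick pane 100 mm tall (z), 64 mm wide (y), 12 mm thick (x), about 190 g, standing on end in one of the block's two slots. Its two flat faces (looking to +-x, 54 mm wide) and its ends are frosted; the two upright long edges (at +-y) are rounded and polished. Either way round is the same.
- glass: The same glass slicker; origin at the middle of its lower end, axes as above.
- edge_a: The polished rounded long edge of the glass on its +y side, a 10 mm thick bar 100 mm tall showing 5 mm beyond the frosted faces; origin at its lower end.
- edge_b: The like polished edge on the -y side.
- block: Wooden slicker block, fixed, 70 (x) x 220 (y) x 45 mm high; two slots along its y axis, centred 52 mm either side of the middle, each 68 x 16 mm and 25 mm deep, so that 75 mm of the glass stand above it. Origin under its centre, on the table.
- woodslick: Wooden slicker, 104 mm tall, 62 mm wide, 12 mm thick, with a narrow neck and a round disc on top, standing in the block's other slot, next to the glass. Origin at the middle of its lower end. To be left alone.
- gluepot: White glue pot, 85 x 120 mm, 100 mm high, a rounded tank with a small lidded cup beside it, on the table beyond the work. Origin under its centre. To be left alone.
- knife: Skiving knife with a wooden handle, 220 mm long, 26 mm high, lying on the table on the robot's side of the block. Origin on the table where handle meets blade. To be left alone.
There are look-alikes about, which are no part of the job. What is shaped like the block but purple is not meant.

How it is judged:
By the outcome, as a careful person would: the job done as asked, in the order asked, and still so for the second after the job is handed in, while the arm keeps its last pose, push and grip.
It also fails if it takes over 54 s, if anything falls off the work surface, if the arm or the gripper's body presses on something with over 40 N, if the wrist force passes 120 N, or if a joint passes its speed limit or range.

## Working session

There is one attempt and no reset: what is moved stays moved. The work goes in short steps, each a Python script; the robot and the scene stay as the last script left them, time stands still between calls to the robot, and variables do not carry over. Pictures are saved under pics/ and viewed, and the job is handed in when it is done.

```bash
mkdir -p pics; cat > h.py <<'E'
import numpy as np, cv2
from station import r
def snap(n,fn):
    s=r.snapshot(n); cv2.imwrite('pics/'+fn+'.png',s['frame'][:,:,::-1]); 
    np.savez('pics/'+fn+'.npz',**{k:s[k] for k in s}); return s
def load(fn): return dict(np.load('pics/'+fn+'.npz'))
def ray(s,u,v,z):
    R=np.array(s['R']);t=np.array(s['t']);c=-R.T@t
    d=R.T@np.array([(u-s['cx'])/s['fx'],(v-s['cy'])/s['fy'],1]); return c+d*(z-c[2])/d[2]
def proj(s,X):
    p=s['R']@np.array(X)+s['t']; return np.array([s['fx']*p[0]/p[2]+s['cx'],s['fy']*p[1]/p[2]+s['cy']])
def crop(fn,x0,y0,x1,y1,k,out):
    im=cv2.imread('pics/'+fn+'.png')[y0:y1,x0:x1]; cv2.imwrite('pics/'+out+'.png',cv2.resize(im,None,fx=k,fy=k,interpolation=cv2.INTER_CUBIC))
E
python3 - <<'E'
from h import *
for n in ['scene','top','wrist']:
    s=snap(n,n+'0'); print(n,s['fx'],-np.array(s['R']).T@s['t'],np.array(s['R'])[2])
print(r.sense())
E
```

```text
scene 392.3423590715084 [1.33006305 0.22055624 0.83775234] [-0.73389247 -0.07652645 -0.67494114]
top 509.22966389984117 [0.42967039 0.17488267 1.4455651 ] [ 0.09634011 -0.00189796 -0.99534666]
wrist 351.84061553771784 [0.08630918 0.59823699 0.38478623] [ 0.23839316 -0.06471764 -0.96900997]
{'clock': 0.15, 'joints': array([ 7.19832947e+01,  5.25641767e+00,  7.05663429e+01,  4.21565415e-04,
        1.04265649e+02, -3.24762682e+00]), 'joint_vel': array([ 0.07587324, -0.03288338, -0.2129194 ,  0.07523801, -0.12676016,
       -0.10181467]), 'joint_torque': array([ 1.69522682e-03, -4.47044635e+01, -4.06905556e+01,  6.98523992e-02,
        2.74380692e-02, -1.22598744e-04]), 'tcp_pos': array([0.15296403, 0.58023978, 0.40372969]), 'orientation': array([-1.79911756e+02, -5.41659534e-03,  1.65231021e+02]), 'contact_force': array([ 0.2282497 , -0.18045092, -0.58611285]), 'torque': array([ 0.03795588,  0.02205589, -0.0189091 ]), 'opening': 0.08776940552166075}
```

View pics/scene0.png

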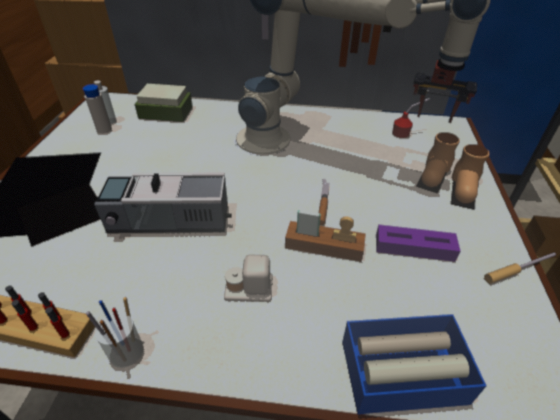

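View pics/top0.png

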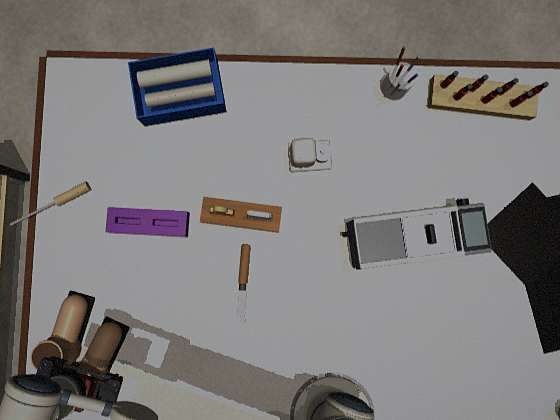

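View pics/wrist0.png

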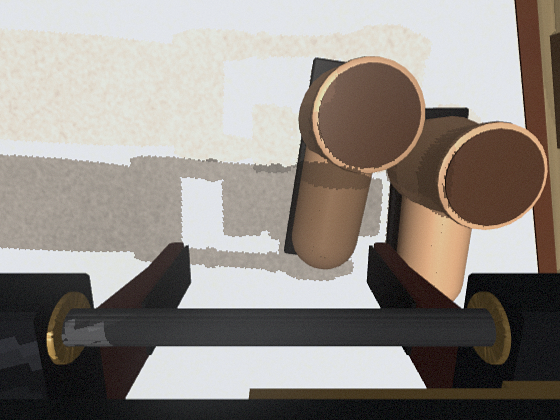

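Candidates in the top view:
- Brown block at (241,214), against the purple look-alike at (147,222).
- Glass, the pale pane at (259,214), against the wooden slicker with disc at (221,210).
- Viewer at (420,236), with its pull at (431,234).

By the description I choose the brown block, the pale pane and the grey viewer. I'll check these in close crops.

```bash
python3 - <<'E'
from h import *
crop('top0',190,185,330,265,5.7,'c1')
crop('top0',335,190,500,280,4.8,'c2')
crop('scene0',280,175,370,265,6,'c3')
crop('scene0',90,160,240,240,5.3,'c4')
E
```

```text
(no output)
```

View pics/c1.png

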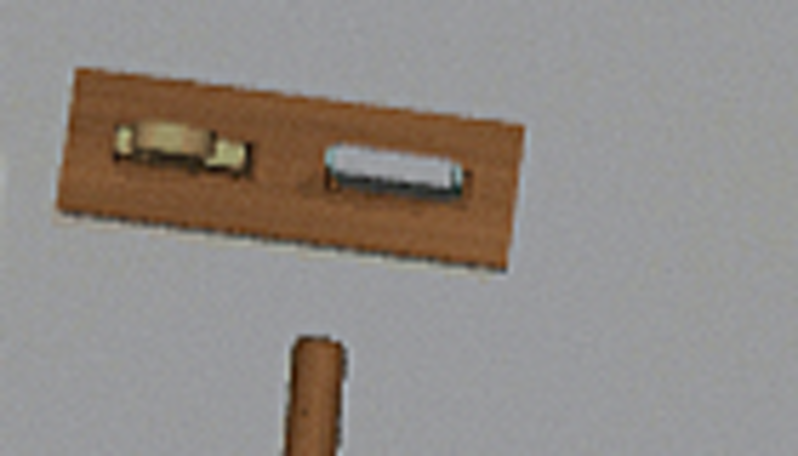

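View pics/c2.png

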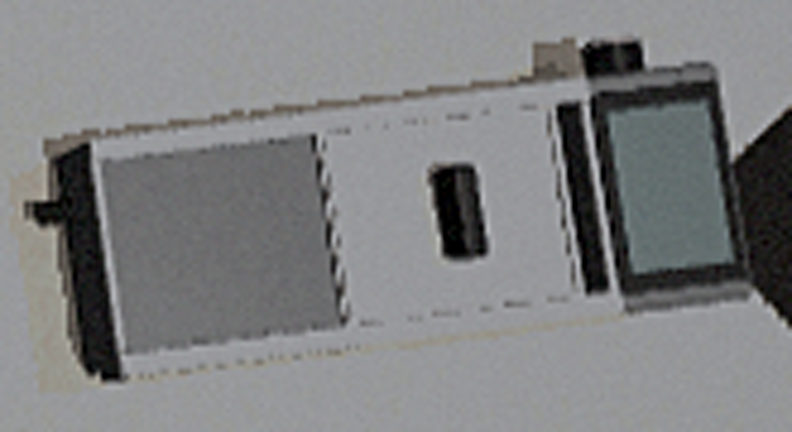

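View pics/c3.png

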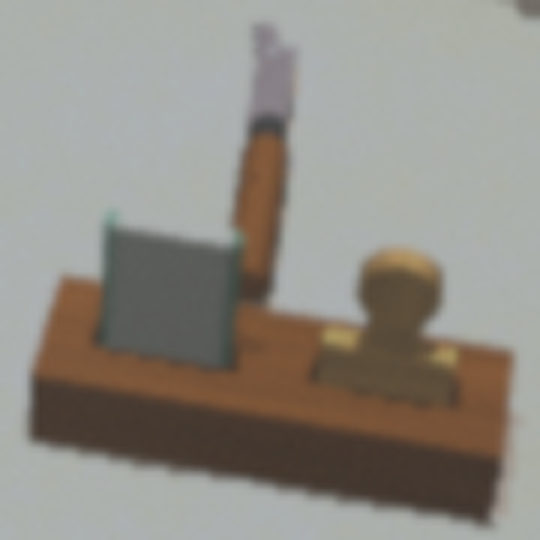

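View pics/c4.png

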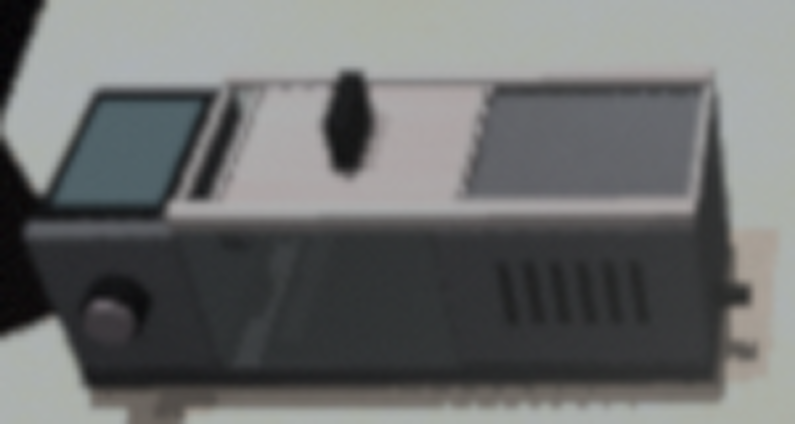

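```bash
python3 - <<'E'
from h import *
s=load('top0')
def c(pts,x0,y0,k,z):
    return np.array([ray(s,(u+.5)/k-.5+x0,(v+.5)/k-.5+y0,z)[:2] for u,v in pts])
b=c([(77,68),(525,125),(508,270),(58,210)],190,185,5.7,.045)
print('block',b,b.mean(0),np.linalg.norm(b-np.roll(b,-1,0),axis=1)); e=b[0]-b[1]+b[3]-b[2]; print('yaw',np.degrees(np.arctan2(-e[0],e[1])))
g=c([(328,146),(463,160),(461,190),(328,176)],190,185,5.7,.12);print('glass',g,g.mean(0))
R=c([(93,142),(584,84),(620,312),(122,380)],335,190,4.8,.130)
print('rail',R,np.linalg.norm(R-np.roll(R,-1,0),axis=1)); e=R[0]-R[1]+R[3]-R[2]; print('yaw',np.degrees(np.arctan2(-e[0],e[1])))
cv=c([(318,135),(548,107),(578,297),(347,324)],335,190,4.8,.126)
print('cover',cv,cv.mean(0),np.linalg.norm(cv-np.roll(cv,-1,0),axis=1)); e=cv[0]-cv[1]+cv[3]-cv[2]; print('yaw',np.degrees(np.arctan2(-e[0],e[1])))
p=c([(430,165),(474,165),(487,255),(445,258)],335,190,4.8,.160);print('pull',p,p.mean(0))
E
```

```text
block [[0.59355303 0.3676444 ]
 [0.57042784 0.14959112]
 [0.49993557 0.15641657]
 [0.52428981 0.37443991]] [0.54705156 0.262023  ] [0.2192761  0.07082194 0.21937936 0.06959578]
yaw -6.2138103341812725
glass [[0.55126867 0.24107542]
 [0.54615639 0.17904702]
 [0.53234865 0.17966419]
 [0.5374716  0.2407149 ]] [0.54181132 0.21012538]
rail [[ 0.53292609 -0.03683773]
 [ 0.57012965 -0.30269417]
 [ 0.4474948  -0.32038696]
 [ 0.40560172 -0.05311253]] [0.26844692 0.12390456 0.27053771 0.12836029]
yaw 8.4389874056531
cover [[ 0.5396598  -0.15944395]
 [ 0.55758489 -0.28441528]
 [ 0.45512121 -0.29935822]
 [ 0.43800374 -0.17475464]] [ 0.49759241 -0.22949302] [0.12625032 0.10354756 0.12577385 0.10280259]
yaw 7.992593755928241
pull [[ 0.52222121 -0.20990181]
 [ 0.52271855 -0.23313303]
 [ 0.47545995 -0.2395412 ]
 [ 0.47341586 -0.21743098]] [ 0.49845389 -0.22500175]
```

```bash
cat >> h.py <<'E'
from scipy.spatial.transform import Rotation as Ro
def rpy(o): return Ro.from_euler('xyz',o,degrees=True).as_matrix()
def camtool():
    s=load('wrist0'); T=rpy([-179.912,-.0054,165.231]); p=np.array([.15296,.58024,.40373])
    Rc=s['R']@T; tc=s['R']@p+s['t']; return s,Rc,tc   # Xc=Rc Xtool+tc
def wproj(X,pos,ori):
    s,Rc,tc=camtool(); T=rpy(ori); x=Rc@(T.T@(np.array(X)-pos))+tc
    return np.array([s['fx']*x[0]/x[2]+s['cx'],s['fy']*x[1]/x[2]+s['cy']])
E
python3 - <<'E'
from h import *
s,Rc,tc=camtool(); print('cam in tool',-Rc.T@tc,Rc)
V=np.array([.499,-.2475]);
def vw(x,y,z,yaw=8.2):
    a=np.radians(yaw);return [V[0]+x*np.cos(a)-y*np.sin(a),V[1]+x*np.sin(a)+y*np.cos(a),z]
for yaw in (8.2,188.2,98.2,-81.8):
  for dx,dy in((0,.02),(-.1,.02),(.1,.02),(0,.12),(0,-.08)):
    p=vw(dx,dy,.42); j=r.inverse_kinematics(p,[180,0,yaw])
    print(yaw,dx,dy,None if j is None else np.round(j),[wproj(vw(*q),p,[180,0,yaw]).round() for q in((-.061,.205,.13),(.061,.205,.13),(.061,-.065,.13),(-.061,-.065,.13))])
G=np.array([.542,.210])
for yaw in (83.8,-96.2):
    p=[*G,.42];j=r.inverse_kinematics(p,[180,0,yaw]); print(yaw,None if j is None else np.round(j),wproj([*G,.12],p,[180,0,yaw]))
E
```

```text
cam in tool [0.06903483 0.0004407  0.01894963] [[ 6.09753914e-04  9.99999696e-01  4.85119255e-04]
 [-9.68988182e-01  7.10720453e-04 -2.47106046e-01]
 [-2.47106316e-01 -3.19400946e-04  9.68988321e-01]]
8.2 0 0.02 [-28.  -3.  77.  -0. 106.  54.] [array([ 57., 283.]), array([ 32., 134.]), array([391., 134.]), array([379., 283.])]
8.2 -0.1 0.02 [-36. -15.  88.  -0. 107.  46.] [array([ 37., 163.]), array([  7., -16.]), array([403., -16.]), array([389., 163.])]
8.2 0.1 0.02 [-23.  11.  63.  -0. 106.  59.] [array([ 74., 384.]), array([ 53., 258.]), array([381., 259.]), array([372., 385.])]
8.2 0 0.12 [-19. -10.  84.  -0. 106.  63.] [array([176., 283.]), array([165., 134.]), array([524., 134.]), array([499., 283.])]
8.2 0 -0.08 [-36.   6.  68.  -0. 106.  46.] [array([-62., 283.]), array([-101.,  134.]), array([258., 134.]), array([260., 283.])]
188.2 0 0.02 [ -28.   -3.   77.    0.  106. -126.] [array([524., 134.]), array([499., 283.]), array([176., 283.]), array([165., 134.])]
188.2 -0.1 0.02 [ -36.  -15.   88.    0.  107. -134.] [array([503., 259.]), array([482., 385.]), array([184., 384.]
[... 1122 characters left out ...]
. 106. 144.] [array([344., 407.]), array([212., 406.]), array([195., 101.]), array([361., 101.])]
-81.8 -0.1 0.02 [-36. -15.  88.  -0. 107. 136.] [array([236., 406.]), array([104., 406.]), array([ 59., 100.]), array([225., 101.])]
-81.8 0.1 0.02 [-23.  11.  63.  -0. 106. 149.] [array([452., 407.]), array([320., 407.]), array([331., 101.]), array([497., 101.])]
-81.8 0 0.12 None [array([349., 309.]), array([207., 309.]), array([186., -57.]), array([370., -57.])]
-81.8 0 -0.08 [-36.   6.  68.  -0. 106. 136.] [array([339., 490.]), array([217., 490.]), array([202., 231.]), array([354., 231.])]
83.8 [ 18.   3.  72.  -0. 106.  24.] [277.96753978 209.64907525]
-96.2 None [277.96753978 209.64907525]
```

```bash
python3 - <<'E'
from h import *
r.reach([.515,.207,.42],[180,0,83.8]); s=snap('wrist','w1'); print(r.sense()['clock'])
a=np.radians(8.2);V=np.array([.499,-.2475])
x,y=-.06,.07
r.reach([V[0]+x*np.cos(a)-y*np.sin(a),V[1]+x*np.sin(a)+y*np.cos(a),.42],[180,0,8.2]); s=snap('wrist','w2'); print(r.sense()['clock'],r.sense()['tcp_pos'],r.sense()['orientation'])
E
```

```text
2.0833
3.625 [ 0.4301176  -0.18599421  0.41997032] [-1.79983329e+02 -9.46558235e-03  8.32553444e+00]
```

View pics/w1.png

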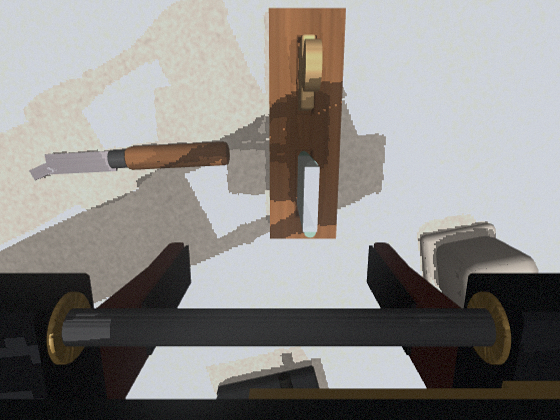

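View pics/w2.png

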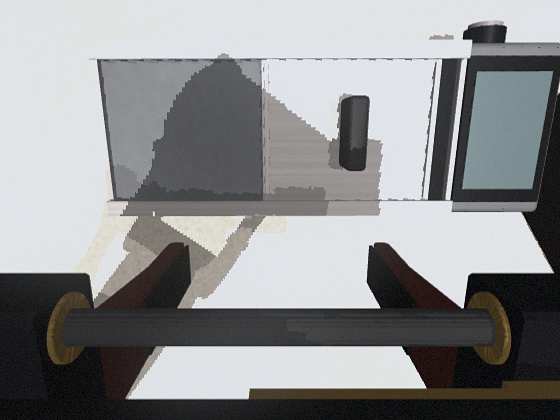

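The wrist views confirm the layout. w1 shows the glass in the near slot at about (311,195). w2 shows the pull at about (354,133), and a dark open gap at columns 433–450 on the camera side. I'll enlarge both.

```bash
python3 - <<'E'
from h import *
crop('w1',255,140,360,245,5.7,'c5')
crop('w2',80,40,280,225,4,'c6')
crop('w2',250,40,450,225,4,'c7')
crop('w2',400,30,560,220,3.1,'c8')
E
```

```text
(no output)
```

View pics/c5.png

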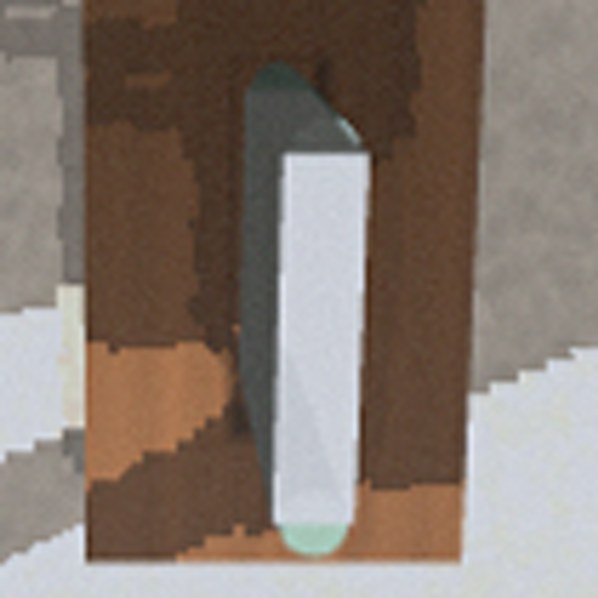

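View pics/c6.png

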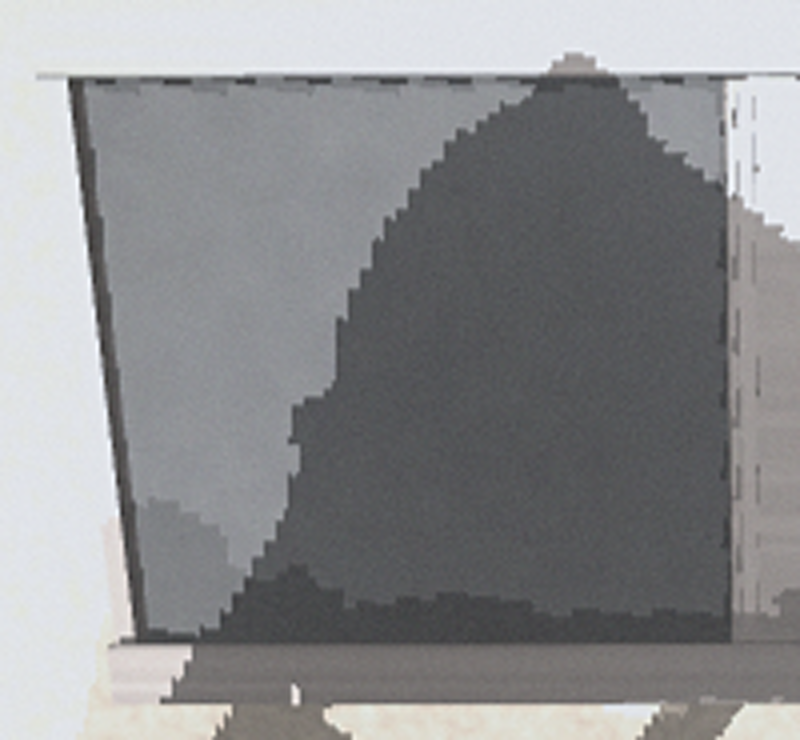

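View pics/c7.png

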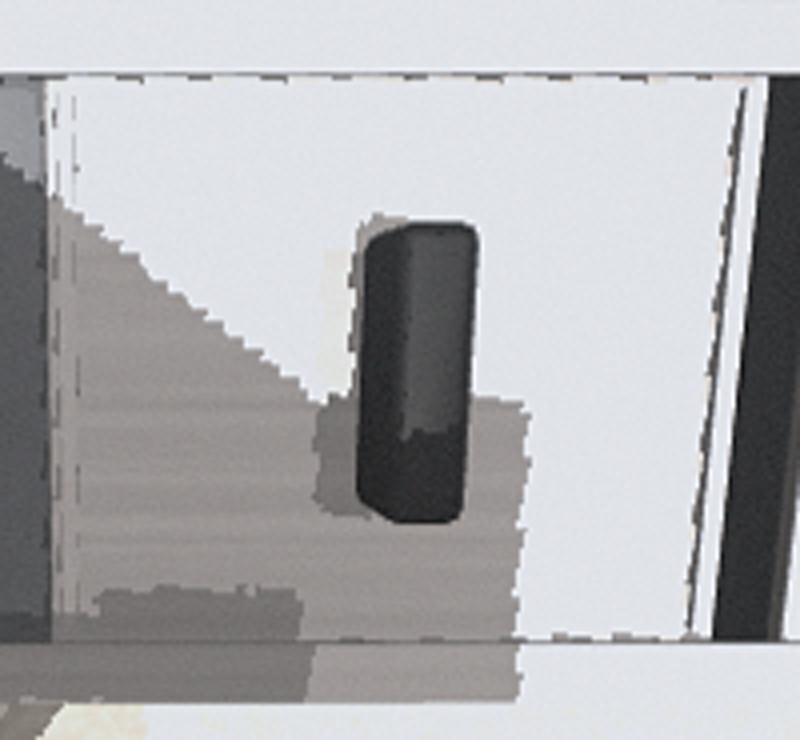

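View pics/c8.png

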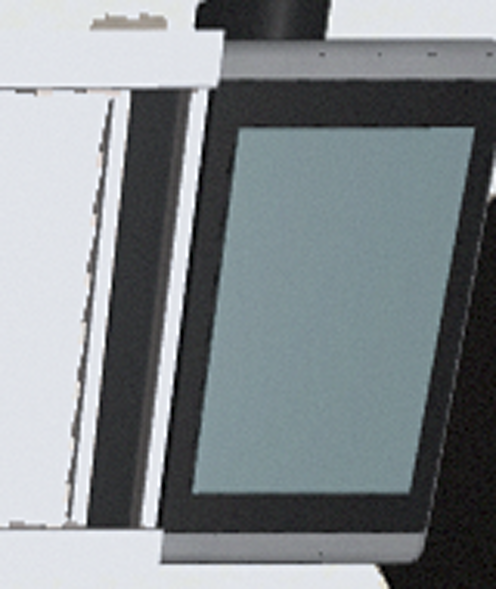

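```bash
python3 - <<'E'
from h import *
def c(s,pts,x0,y0,k,z):
    return np.array([ray(s,(u+.5)/k-.5+x0,(v+.5)/k-.5+y0,z)[:2] for u,v in pts])
s=load('w1')
g=c(s,[(284,153),(369,153),(353,524),(274,524)],255,140,5.7,.12);print('glass frosted',g,g.mean(0),np.linalg.norm(g-np.roll(g,-1,0),axis=1))
e=g[0]-g[3]+g[1]-g[2];print('yaw',np.degrees(np.arctan2(-e[0],e[1])))
b=np.array([ray(s,u,v,.045)[:2] for u,v in((269,8),(345.5,8),(336,238),(269.5,238))]);print('block',b.mean(0),np.linalg.norm(b-np.roll(b,-1,0),axis=1))
e=b[0]-b[3]+b[1]-b[2];print('yaw',np.degrees(np.arctan2(-e[0],e[1])))
s=load('w2')
def line(pts,k,x0,y0,z):
    q=c(s,pts,x0,y0,k,z); d=q[1]-q[0]; print(q, 'yaw of dir',np.degrees(np.arctan2(d[1],d[0])), np.linalg.norm(d))
    return q
p=c(s,[(405,225),(477,228),(462,522),(400,522)],250,40,4,.160);print('pull',p,p.mean(0),np.linalg.norm(p-np.roll(p,-1,0),axis=1))
line([(70,75),(740,75)],4,80,40,.130); line([(640//4*0+140,640),(730,640)],4,80,40,.130)
cl=line([(45,80),(50,640)],4,250,40,.126); cr=line([(768,80),(714,640)],4,250,40,.126); print('cover',(cl.mean(0)+cr.mean(0))/2,np.linalg.norm(cl.mean(0)-cr.mean(0)))
line([(110,702),(518,702)],4,80,40,.130)
# rail end at camera side (c8): top inner (221,88)?, bottom (162,530)
line([(222,60),(162,555)],3.1,400,30,.130)
# lamp end of rails
line([(38,72),(108,700)],4,80,40,.130)
E
```

```text
glass frosted [[0.53713986 0.2399727 ]
 [0.54896953 0.23871788]
 [0.54245392 0.18475762]
 [0.53093076 0.18597674]] [0.53987352 0.21235624] [0.01189604 0.05435221 0.01158748 0.05435179]
yaw -6.722383111628559
block [0.54494913 0.26414729] [0.0695519  0.21989266 0.07077217 0.21995578]
yaw -6.146474322877575
pull [[ 0.51870934 -0.21975935]
 [ 0.51995608 -0.23146736]
 [ 0.47252515 -0.23893408]
 [ 0.47098051 -0.22840942]] [ 0.49554277 -0.22964255] [0.01177421 0.04801505 0.01063741 0.04850633]
[[ 0.52032747 -0.04069187]
 [ 0.53770852 -0.15923973]] yaw of dir -81.65893233556379 0.11981525821318612
[[ 0.41816333 -0.05621636]
 [ 0.43505671 -0.17128858]] yaw of dir -81.64825106384251 0.11630564816175114
[[ 0.53710273 -0.15641878]
 [ 0.43416652 -0.17122606]] yaw of dir -171.81420660291482 0.10399575474217909
[[ 0.55614281 -0.28628075]
 [ 0.45345056 -0.30258266]] yaw of dir -170.97983003058124 0.10397812254418327
cover [ 0.49521565 -0.22912706] 0.13200746680235212
[[ 0.40457332 -0.05068118]
 [ 0.41639108 -0.13116718]] yaw of dir -81.64694435197721 0.0813489794636451
[[ 0.5651243  -0.30369533]
 [ 0.4496349  -0.32124832]] yaw of dir -171.35787799196956 0.11681569936799718
[[ 0.51999907 -0.0350224 ]
 [ 0.40493059 -0.05027638]] yaw of dir -172.44864892530933 0.11607514155972162
```

```bash
python3 - <<'E'
from h import *
Y=8.35;a=np.radians(Y);ey=np.array([-np.sin(a),np.cos(a)])
C=np.array([.4954,-.2294])
r.reach([*C,.38],[180,0,Y]); r.servo_line([*C,.313],speed=.12)
f=r.sense()['contact_force'];print(f)
r.grab(20); s=r.sense();print(s['opening'],s['contact_force'],s['tcp_pos'],s['clock'])
P=C+ey*.105
r.servo_line([*P,.313],speed=.08); s=r.sense();print(s['opening'],s['contact_force'],s['tcp_pos'],s['clock'])
for d in np.arange(.107,.125,.002):
    r.servo_line([*(C+ey*d),.313],speed=.03); s=r.sense()
    F=s['contact_force'][:2]@ey; print(d,round(F,2),(s['tcp_pos'][:2]-C)@ey)
    if F<-8: break
print(s['tcp_pos'],s['clock'],s['opening'])
E
```

```text
[0.38404296 0.84520921 0.9299653 ]
0.014039411175432446 [ 0.60461201  0.04744705 -0.19752061] [ 0.4954043  -0.2294506   0.31298579] 5.9
0.014038387903975347 [-2.9696346   1.39960181  0.07652904] [ 0.48009171 -0.12550462  0.31297673] 7.3667
0.107 -1.14 0.10679905467287622
0.109 0.36 0.10900928066543619
0.111 -0.12 0.11117088181235132
0.113 0.18 0.11318734639608695
0.115 -6.56 0.11438878001934781
0.117 -13.09 0.11509524721126872
[ 0.47851129 -0.11555046  0.31297998] 8.8667 0.014057065248436173
```

```bash
python3 - <<'E'
from h import *
Y=8.35;a=np.radians(Y);ey=np.array([-np.sin(a),np.cos(a)]);ex=np.array([np.cos(a),np.sin(a)])
C=np.array([.4954,-.2294]);V=C-.0162*ey
r.servo_line([*(C+ey*.1138),.313],speed=.05)
r.let_go(); s=r.sense(); print(s['contact_force'],s['opening'])
r.servo_line([*(C+ey*.1138),.36],speed=.15)
r.reach([*(V+.06*ex+.03*ey),.42],[180,0,188.35]); snap('wrist','w3'); 
r.reach([*(V-.06*ex+.03*ey),.42],[180,0,8.35]); snap('wrist','w4'); snap('top','t2'); print(r.sense()['clock'])
E
```

```text
[ 0.3612692   0.34381384 -0.61734558] 0.08792181168384074
16.2083
```

View pics/w3.png

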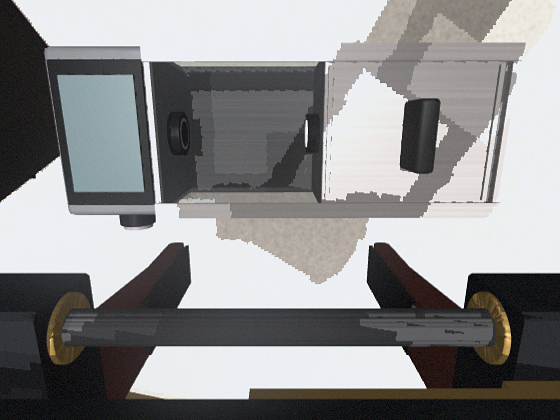

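View pics/w4.png

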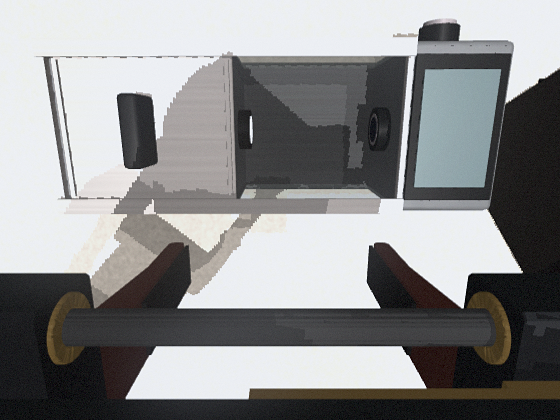

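The cover is fully open: the chamber shows the lens at (180,133) and the lamp at (312,133) in w3, and at (378,128) and (247,128) in w4. Next I'll fix the centreline from the two opposite views.

```bash
python3 - <<'E'
from h import *
crop('w3',140,35,340,225,4,'c9')
crop('w4',220,35,420,225,4,'c10')
E
```

```text
(no output)
```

View pics/c9.png

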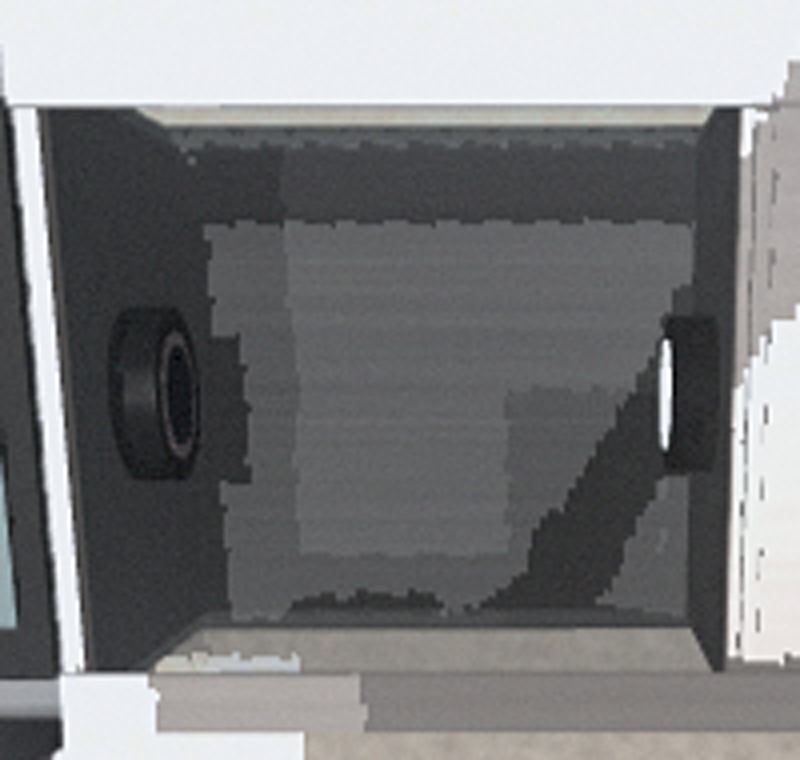

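View pics/c10.png

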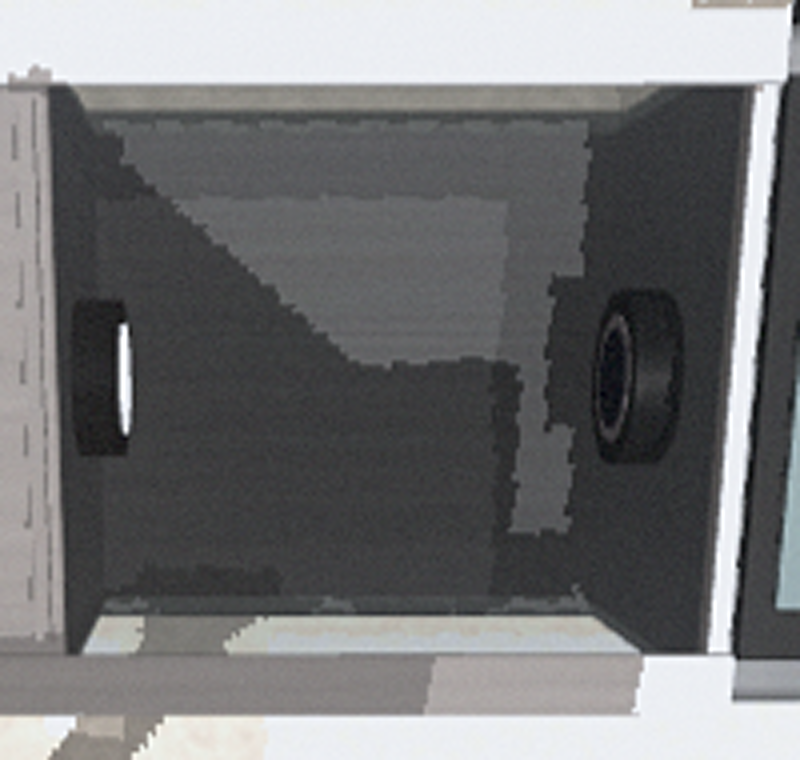

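```bash
python3 - <<'E'
from h import *
Y=8.35;a=np.radians(Y);ey=np.array([-np.sin(a),np.cos(a)]);ex=np.array([np.cos(a),np.sin(a)])
V=np.array([.4954,-.2294])-.0162*ey; print('V',V)
def m(fn,x0,y0,k,pts):
    s=load(fn)
    for n,u,v,z in pts:
        q=ray(s,(u+.5)/k-.5+x0,(v+.5)/k-.5+y0,z)[:2]-V; print(fn,n,(np.array([q@ex,q@ey])*1e3).round(1))
m('w3',140,35,4,[('railA',150,105,.13),('railA2',740,105,.13),('railB',100,672,.13),('railB2',720,671,.13),('lens',179,395,.075),('lamp',665,395,.075),('coverend',740,107,.126),('coverend2',724,670,.126),('wall-y',40,108,.126),('wall-y2',85,670,.126)])
m('w4',220,35,4,[('railA',60,86,.13),('railA2',780,86,.13),('railB',70,653,.13),('railB2',730,653,.13),('lens',613,378,.075),('lamp',126,380,.075),('coverend',51,86,.126),('coverend2',66,652,.126),('wall',752,86,.126),('wall2',705,652,.126)])
E
```

```text
V [ 0.49775256 -0.24542827]
w3 railA [-51.9 -41.3]
w3 railA2 [-52.   64.3]
w3 railB [ 52.1 -58.5]
w3 railB2 [51.8 63.8]
w3 lens [  0.3 -53.8]
w3 lamp [ 0.2 56.1]
w3 coverend [-52.3  64.8]
w3 coverend2 [52.5 65. ]
w3 wall-y [-52.  -62.4]
w3 wall-y2 [ 52.6 -62.8]
w4 railA [51.9 62.4]
w4 railA2 [ 52.  -66.1]
w4 railB [-51.5  63.6]
w4 railB2 [-51.4 -66.3]
w4 lens [  0.3 -54.1]
w4 lamp [-0.3 55.7]
w4 coverend [52.5 64.5]
w4 coverend2 [-52.2  64.8]
w4 wall [ 52.7 -62.4]
w4 wall2 [-52.  -62.8]
```

```bash
python3 - <<'E'
from h import *
G=[.5397,.2124];o=[180,0,83.6]
r.reach([*G,.37],o); r.servo_line([*G,.263],speed=.12); s=r.sense();print(s['contact_force'],s['tcp_pos'],s['clock'])
r.grab(25); s=r.sense();print(s['opening'],s['contact_force'],s['tcp_pos'],s['orientation'],s['clock'])
E
```

```text
[-0.34140137  0.26416176 -0.02382483] [0.53994224 0.21247762 0.26415181] 18.9083
0.011870145199625726 [-0.58381711 -0.31630359  0.49191657] [0.53970888 0.21239426 0.26300691] [ 1.79999491e+02 -1.75893165e-03  8.35979618e+01] 20.0583
```

```bash
python3 - <<'E'
from h import *
G=[.5397,.2124]
r.servo_line([*G,.31],speed=.06); s=r.sense();print(s['opening'],s['contact_force'],s['clock'])
r.servo_line([*G,.445],speed=.15); snap('scene','s3'); snap('wrist','w5')
a=np.radians(8.35);V=np.array([.49775,-.24543])+.0008*np.array([-np.sin(a),np.cos(a)])
r.reach([*V,.445],[180,0,98.35]); s=r.sense();print(s['opening'],s['contact_force'],s['tcp_pos'],s['orientation'],s['clock'])
snap('scene','s4'); snap('wrist','w6')
crop('s4',60,60,260,260,3,'c11')
E
```

```text
0.0118080678504868 [-0.34754374 -0.29355904 -2.33895602] 20.9917
0.011779143119760084 [ 0.09565734 -0.08168003 -1.73437001] [ 0.49798394 -0.24395162  0.44498869] [ 1.79988308e+02 -1.63908182e-02  9.84046380e+01] 23.825
```

View pics/w6.png

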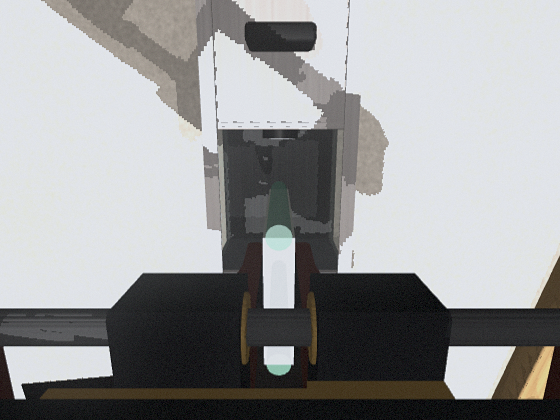

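View pics/c11.png

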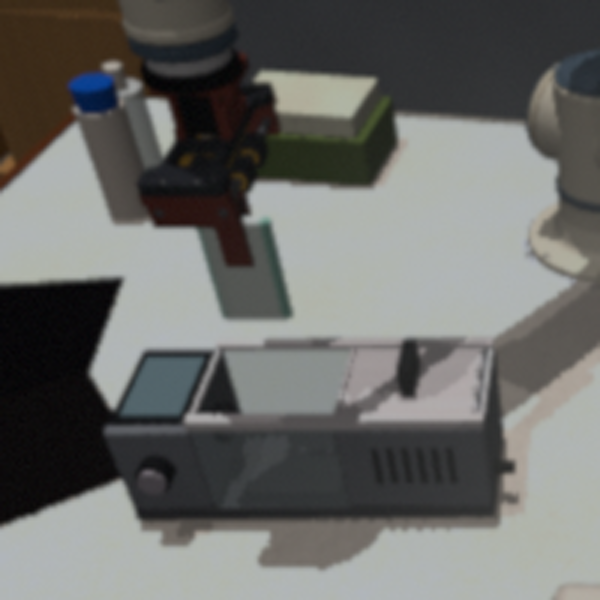

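View pics/s3.png

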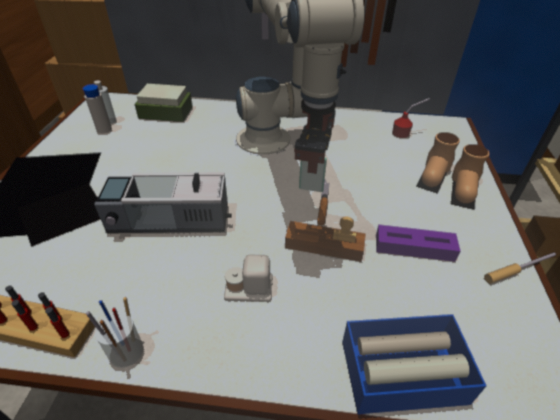

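Glass is in hand, with its top at (278,232)–(279,370) in w6 and its pane at about (142,150) in the scene image. It appears to slant in c11, so I'll compare with the projection of an upright pane.

```bash
python3 - <<'E'
from h import *
p=np.array([.49786,-.24464,.445]);a=np.radians(8.38);ey=np.array([-np.sin(a),np.cos(a),0]);ex=np.array([np.cos(a),np.sin(a),0])
zt=.445-.163+.020
s=load('s4');w=load('w6')
print((np.array(r.sense()['tcp_pos'])))
im=cv2.imread('pics/s4.png'); k=8;x0,y0=115,120
big=cv2.resize(im[120:180,115:175],None,fx=k,fy=k,interpolation=cv2.INTER_CUBIC)
for x in(.006,):
  q=[]
  for y,z in((-.032,zt),(.032,zt),(.032,zt-.1),(-.032,zt-.1)):
    X=[*(p+ex*x+ey*y)[:2],z]; u=proj(s,X); q.append((u-[x0,y0]+.5)*k-.5); print('scene',u.round(1))
  cv2.polylines(big,[np.int32(q)],True,(0,0,255),1)
cv2.imwrite('pics/c12.png',big)
for x,y in((-.006,-.027),(.006,-.027),(0,-.032),(-.006,.027),(.006,.027),(0,.032)): print('wrist',x,y,proj(w,[*(p+ex*x+ey*y)[:2],zt]).round(1))
crop('w6',230,170,330,390,2.7,'c13')
E
```

```text
[ 0.49806526 -0.2437517   0.44501445]
scene [124.3 133.7]
scene [149.6 133.7]
scene [157.4 165.6]
scene [133.7 165.7]
wrist -0.006 -0.027 [266.2 365.4]
wrist 0.006 -0.027 [295.4 365.4]
wrist 0 -0.032 [280.8 375.8]
wrist -0.006 0.027 [265.1 240.3]
wrist 0.006 0.027 [297.4 240.3]
wrist 0 0.032 [281.3 227.4]
```

View pics/c12.png

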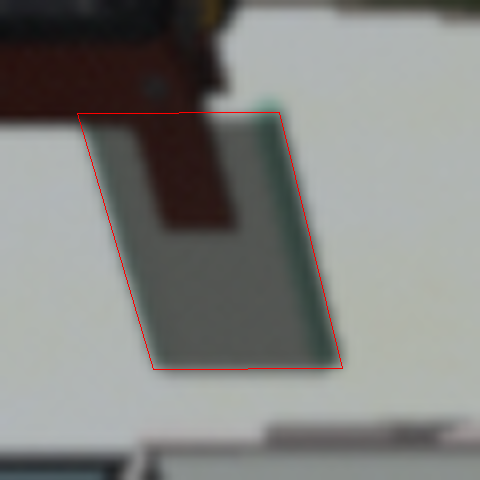

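View pics/c13.png

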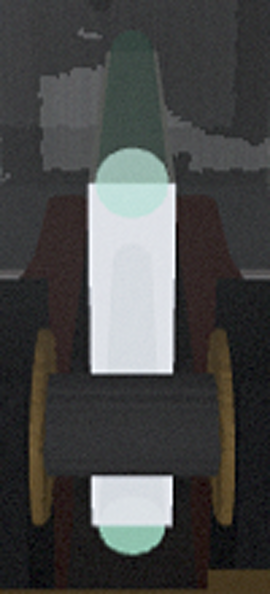

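The upright outline matches, so there's no tilt, and the pane is centred in the fingers. Lowering.

```bash
python3 - <<'E'
from h import *
a=np.radians(8.35);V=np.array([.49775,-.24543])+.0008*np.array([-np.sin(a),np.cos(a)])
print(V)
r.servo_line([*V,.40],[180,0,98.35],speed=.08)
r.servo_line([*V,.293],speed=.06); r.wait(.4)
s=r.sense();print(s['opening'],s['contact_force'],s['torque'],s['tcp_pos'],s['orientation'],abs(s['joint_vel']).max(),s['clock'])
snap('scene','s5'); snap('wrist','w7'); snap('top','t5')
crop('s5',80,110,250,240,4.5,'c14'); crop('w7',150,60,400,400,1.75,'c15')
E
```

```text
[ 0.49763382 -0.24463848]
0.012228014645469312 [-0.2440392  -0.21151352 -1.70750882] [-0.05475235  0.09585007 -0.02715089] [ 0.49763546 -0.24463848  0.29302892] [1.79998864e+02 1.81380533e-03 9.83504460e+01] 0.0659482905008218 26.9667
```

View pics/c14.png

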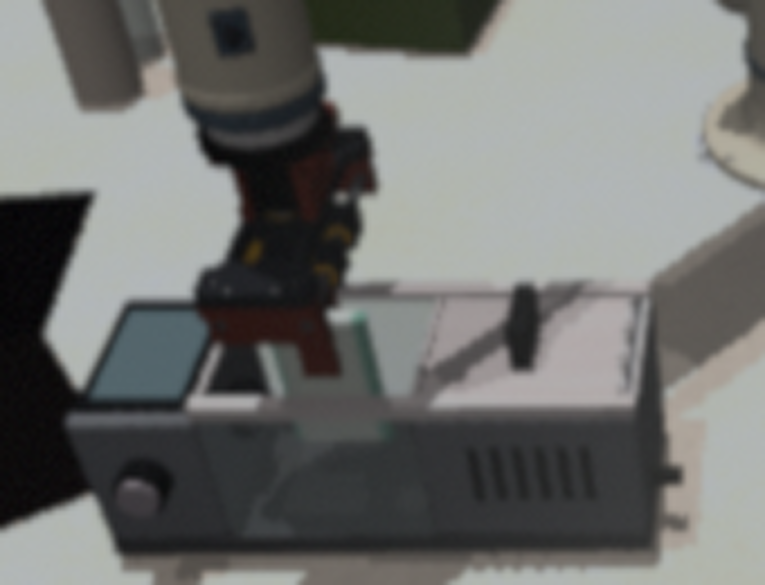

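View pics/c15.png

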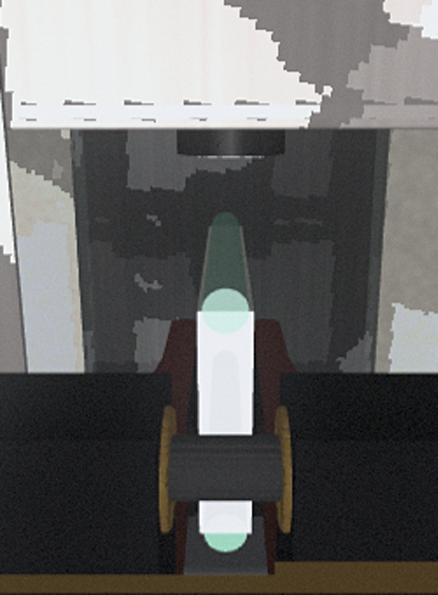

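View pics/t5.png

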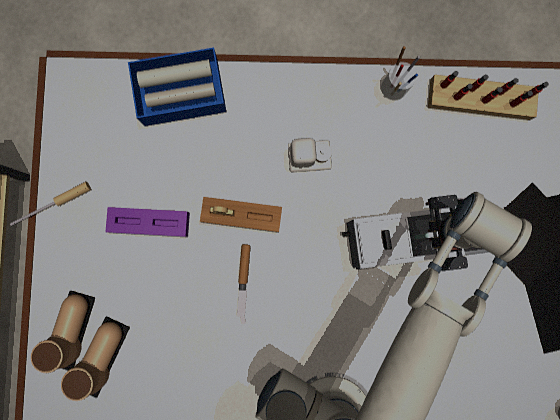

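```bash
python3 - <<'E'
from h import *
a=np.radians(8.35);ey=np.array([-np.sin(a),np.cos(a)]);ex=np.array([np.cos(a),np.sin(a)]);V=np.array([.49763,-.24464])
w=load('w7')
def P(n,x,y,z):
    X=[*(V+ex*x+ey*y),z]; d=(w['R']@np.array(X)+w['t'])[2]; print(n,proj(w,X).round(1),'d',round(d,3))
for z,n in((.092,'lamp top'),(.096,'lamp hull top')):
  P(n,0,.055,z);P(n,0,.065,z)
P('gl top near',0,-.032,.15);P('gl top far',0,.032,.15);P('gl bot far',0,.032,.05);
for x in(-.052,.052):P('rail',x,.064,.13);P('rail',x,.02,.13)
for x in(-.059,.059):P('floor',x,.064,.02);P('floor',x,.02,.02)
crop('w7',150,60,290,200,5.5,'c16'); crop('w7',265,60,405,200,5.5,'c17');crop('w7',235,160,325,260,5.9,'c18')
E
```

```text
lamp top [281.3 150. ] d 0.18
lamp top [281.3 129.9] d 0.177
lamp hull top [281.3 150.6] d 0.176
lamp hull top [281.4 130. ] d 0.173
gl top near [281.7 374.1] d 0.145
gl top far [282.2 225.2] d 0.129
gl bot far [280.7 181.3] d 0.226
rail [152.1 134.3] d 0.141
rail [161.1 238.7] d 0.152
rail [412.  134.4] d 0.141
rail [402.3 239. ] d 0.152
floor [196.7 129.3] d 0.247
floor [200.1 190.8] d 0.258
floor [364.6 129.4] d 0.247
floor [360.9 191. ] d 0.258
```

View pics/c16.png

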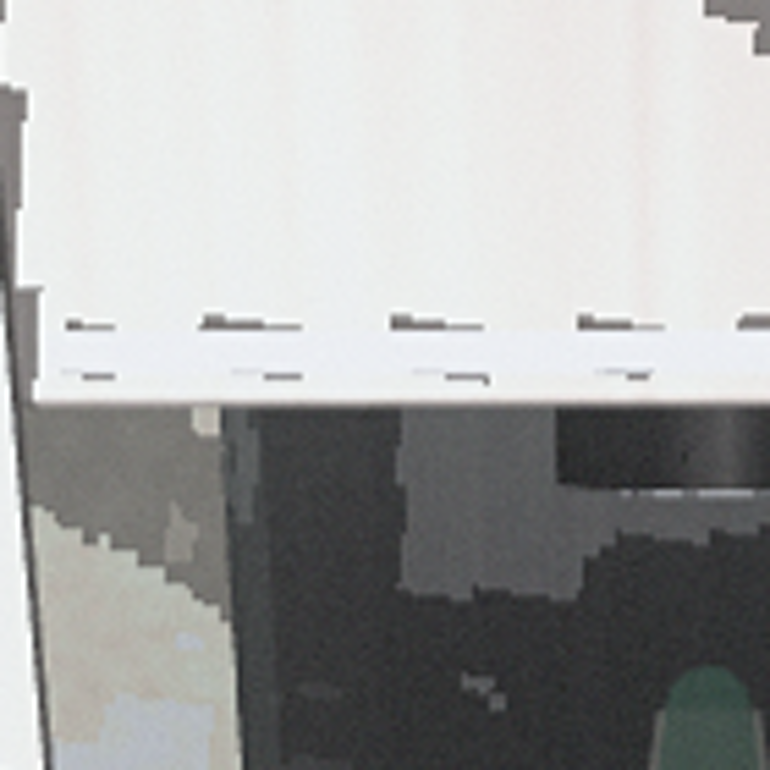

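View pics/c17.png

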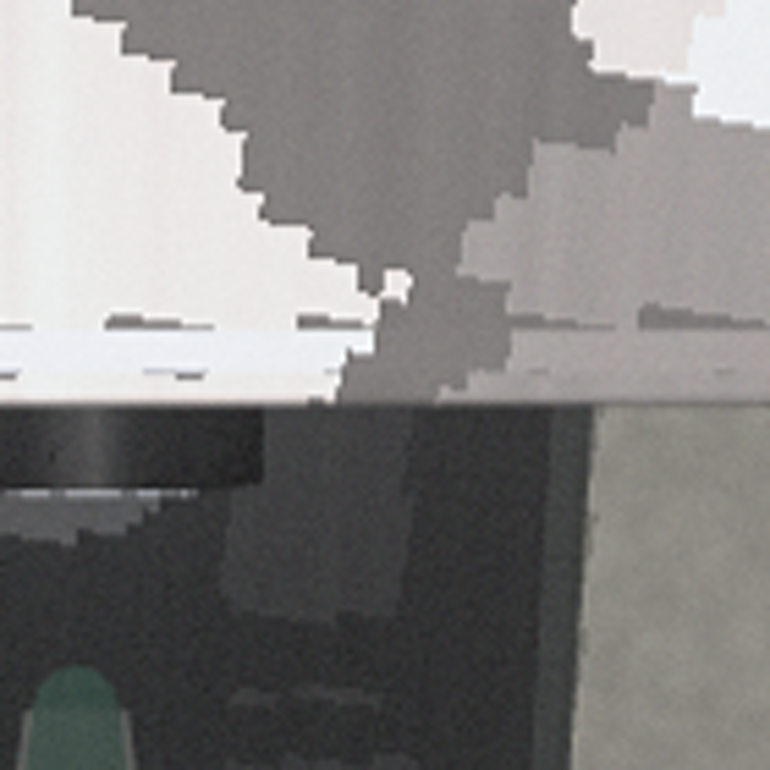

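View pics/c18.png

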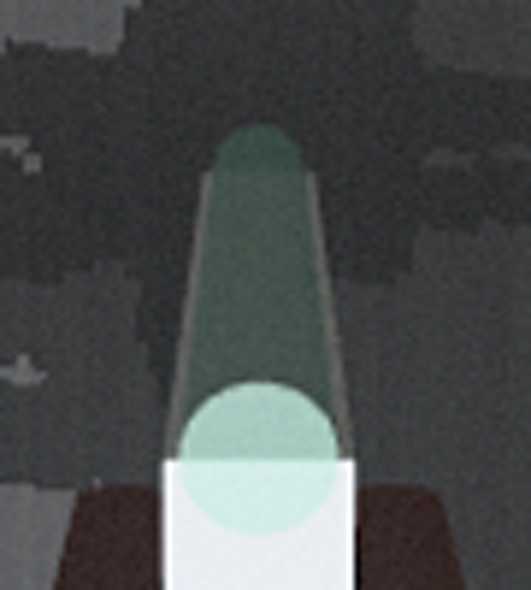

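The close view gives offsets in x from the nominal centre plane:

| Item | Column seen | Column predicted | Offset in x |
|---|---|---|---|
| Glass | 278.8 | 280.7–282.2 | about −1.2 mm |
| Lamp | 282.1 | 281.3 | about +0.4 mm |
| Walls | – | – | about +0.5 mm |

The y shift found earlier between the cover-stop fix and the image points the same way: the finger centre sits about 1 mm off the nominal tool axis. I'll correct +1.4 mm in the viewer's x and +0.3 mm in y, then re-check.

```bash
python3 - <<'E'
from h import *
a=np.radians(8.35);ey=np.array([-np.sin(a),np.cos(a)]);ex=np.array([np.cos(a),np.sin(a)]);V=np.array([.49763,-.24464])
T=V+.0014*ex+.0003*ey
r.servo_line([*T,.293],[180,0,98.35],speed=.01); r.wait(.5)
s=r.sense();print(s['opening'],s['contact_force'],s['tcp_pos'],s['orientation'],abs(s['joint_vel']).max(),s['clock'])
snap('wrist','w8'); crop('w8',230,120,330,250,4.5,'c19')
w=load('w8')
def P(n,x,y,z):
    X=[*(V+ex*x+ey*y),z]; print(n,proj(w,X).round(1))
P('lamp',0,.055,.0945);P('gl bot far',0,.032,.05);P('gl top far',0,.032,.15)
E
```

```text
0.011988476725673705 [-0.0035247   0.49671233 -2.31251332] [ 0.49897246 -0.24412131  0.29301762] [1.79998324e+02 6.16908911e-04 9.83531721e+01] 0.07412018984423453 27.9083
lamp [278.6 150.9]
gl bot far [278.6 181.8]
gl top far [278.4 226. ]
```

View pics/c19.png

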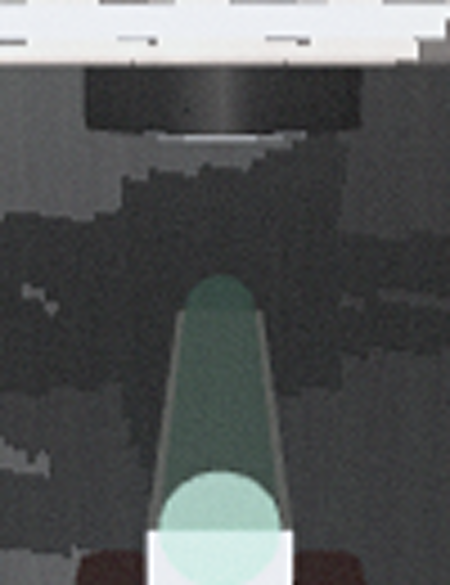

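The lamp centre (crop column 223) and the glass (220–221) now line up within about 0.3 mm. The arm is still and the wrist force is just the glass's weight. Handing in.

```bash
python3 -c "
from h import *
r.hand_in(); print(r.sense()['clock'])"
```

```text
the job is handed in; nothing more can be done
the job is handed in; nothing more can be done
```

The job is handed in, at about 28 s of the 54 s allowed. The glass is held still and upright in the chamber, square to lamp and lens.

**Cover:** I gripped the pull and slid the cover until the push force showed it had reached its stop. Pictures afterwards showed the chamber fully open.

**Glass:** I gripped it at 25 N on its frosted faces only, lifted it straight up and lowered it into the chamber. It now stands with its lower end about 50 mm above the table. The light should therefore cross it about 25 mm up, with the fingertips about 36 mm above the beam.

**Last checks:**
- **Upright:** the pane matched the projected outline of an upright one.
- **Contact:** the wrist force was about 2.3 N, roughly the glass's weight, so nothing else seems to be touching it.
- **Centring across the beam:** lamp and glass line up within about 0.3 mm.
- **Other objects:** the wooden slicker, glue pot and knife look unmoved in the top picture.

**Disagreements:** the first lowering was about 1.5 mm off across the beam, because the fingers' centre is about 1 mm off the nominal tool axis. I corrected that inside the chamber with a slow 1.4 mm shift. Along the beam, the cover-stop reading and the camera differed by about 1 mm. I followed the camera, so midway is good to about 0.5–1 mm.

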